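# Drive home the splitting wedges in a marble block

## Robot

A 6-joint arm with a two-finger parallel gripper is mounted at the origin on the work surface. World frame = base frame: x ahead of the robot, y to its left, z up, the work surface at z = 0. Lengths are in mm, angles in rad, forces in N, time in s.
With the tool pointing down it reaches from about 350 to 875 mm from the base axis. Payload 4.2 kg.
Tool frame: the origin (TCP) lies midway between the tips of the shut fingers; the grasp point (between the pads) lies 19 mm behind it; z points along the fingers, y is the line along which they close (so a half turn about z gives the same grasp; the last joint's range is limited). The gripper opens to 85 mm and grips with 20 to 120 N. Pads are 22 mm wide; open, the fingers measure 114 mm over their backs; the gripper's body (76 mm by 85 mm) begins 54 mm behind the grasp point. The pads swing forward as they close: fully open they stand 13 mm farther back than shut.
Start: joints at [1.467, 0.385, 0.008, 0, -1.194, -0.259], TCP at [221.775, 584.307, 231.312] pointing down, gripper open.
Joint ranges: [-3.14, 3.14], [-1.21, 2.06], [-1.07, 1.41], [-3.16, 2.05], [-2.99, -0.16], [-3.1, 3.1]. Speed limits (rad/s): [2.79, 2.79, 3.14, 3.14, 3.14, 3.14].

## Interface

Orientations are given as a unit quaternion [x, y, z, w].
In Python, from bench import arm gives the robot as it stands.
- The arm moves only by the tool send_rows, never from a script. Its argument "targets" is a list of rows, each an object of numbers: "gripper": the gripper command: -1 is fully open, 1 is shut, values between are in proportion; "x", "y", "z": the shift along the tool's x, y, z in cm; "ax", "ay", "az": the turn, a rotation vector about the tool's x, y, z in degrees. A call has 1 to 5 rows; each row shifts and turns the commanded pose from where the row before left it, along the tool's axes as they then stand; what a row does not reach is not made up. A row lasts 1/12 s, in which the tool goes at most 41.7 mm and 7.16 degrees, less where a joint would pass 70% of its speed; a pose out of reach is approached as far as the arm can. A call is refused whole if a number of a shift passes 4.17 or a number of a turn 7.16, either way. A call with a gripper value outside its range is refused whole. The fingers move at their own pace and stop on an object; the grip force is fixed at half the most. Time passes only in rows, so rows that do not move let the fingers close. It gives the time, the measured TCP pose, the force, the opening and the grip force at its end, in the units of the state.
- arm.read_state(): the state, without advancing time (a new reading comes with each control period).
- arm.get_image(name): name is "scene" or "top" or "wrist"; returns (picture, depth): 400x640x3 uint8, red, green, blue; 400x640 float32, mm along the optical axis (not along the pixel's ray), 0 where there is no reading.
- arm.camera_model(name): a dict with "fx", "fy", "cx", "cy" (pixels), "cam_to_world" (4x4, takes a point from camera to world coordinates). Camera axes: x right, y down, z forward; pixel columns grow to the right and rows downward; lengths in mm; the calibration is good to about 2 mm. A picture is of the moment at which its call begins: read the wrist's pose just before it. camera_model takes no time and is no camera call; for the wrist camera it gives the pose at the moment of the call.
- arm.job_done(): hands the job in; it is judged then, once.
Trained networks look in the newest picture that a camera, given by its name, has taken for a name from the list of things; names that differ only in an ending like _2 or _b are one class to them, and where a whole thing is asked for, a point or a joint stands for the part that bears it (a point fixed in the world has none). Each returns a list of dicts, best first, with "score" (0 to 1); they miss things now and then, are a little off and sometimes report something else, mostly with a low value. They report only what shows in the picture. A call takes as long as a camera call. They do not tell look-alikes from the thing itself.
- arm.boxes_of(camera, thing): "rect" ([left, top, width, height] in pixels, round what is visible of it).
The state is a dict: "clock": time; "joints": joint angles; "joint_vel": joint speeds; "joint_efforts": joint torques, N m; "position": TCP position; "ee_rot": TCP orientation; "contact_force": force on the tool from outside, world axes, zero at the start; "wrist_torque": the same for the moment, N m; "gripper_width": finger opening in mm; "grasp_force": force on a finger pad.
Only numpy, scipy, OpenCV 4.12 (cv2) and the standard library are available. Lean on these libraries where they do the work, as an engineer would, in place of code of your own. Each camera call takes 0.05 s, during which the arm holds its last target. There are 200 camera calls.

## Task

Pick up the mallet and knock the three steel wedges in the marble block fully home with brisk blows of its wooden head (no slow pushing), until each wedge's head sits on its feathers: one after another along the row, beginning at the end next to the plaster bust. Touch the block and wedges only with the mallet, never with the gripper. Then lay the mallet gently back on the black rubber mat and let go, leaving the plaster bust, the jar and the chisel undisturbed.

Things in the scene. Friction and masses are not known exactly. Their poses are not given: they have to be found in the camera images.
- block: White marble block, 140 (x) by 240 (y) by 80 mm high, fixed to the bench (it never moves in a run). Origin at the centre of its underside, z up. The three wedges stand in a row along its own y axis, at x = 0 and y = +70 (left), 0 (middle), -70 mm (right), each between two steel feather ears that stand 12 mm above the stone
- wedge_left (a joint): A steel splitting wedge with a round head 25 mm across and 14 mm thick. Value = how far it has been driven down in m: 0 = highest, 0.026 = home (underside of its head on the feathers). It moves straight down against about 9 N of steady grip from the sprung feathers and stays where it is left. It starts at 0 to 0.010. The one at the block's y = +70 mm
- wedge_middle (a joint): A steel splitting wedge with a round head 25 mm across and 14 mm thick. Value = how far it has been driven down in m: 0 = highest, 0.026 = home (underside of its head on the feathers). It moves straight down against about 9 N of steady grip from the sprung feathers and stays where it is left. It starts at 0 to 0.010. The one at the block's y = 0
- wedge_right (a joint): A steel splitting wedge with a round head 25 mm across and 14 mm thick. Value = how far it has been driven down in m: 0 = highest, 0.026 = home (underside of its head on the feathers). It moves straight down against about 9 N of steady grip from the sprung feathers and stays where it is left. It starts at 0 to 0.010. The one at the block's y = -70 mm
- left_top (a point): Centre of the flat top of the left wedge's head (its struck face). Home it is 106 mm above the bench (26 mm above the stone); at joint value q it is 132 mm minus q above the bench
- middle_top (a point): Centre of the flat top of the middle wedge's head (its struck face). Home it is 106 mm above the bench (26 mm above the stone); at joint value q it is 132 mm minus q above the bench
- right_top (a point): Centre of the flat top of the right wedge's head (its struck face). Home it is 106 mm above the bench (26 mm above the stone); at joint value q it is 132 mm minus q above the bench
- mat: Black rubber mat, 300 (x) by 220 (y) by 5 mm thick, fixed flat on the bench. Origin at the centre of its underside, x along its long side
- mallet: Square wooden mallet, 0.26 to 0.42 kg, lying on the mat, handle roughly towards the robot. Head 75 (x) by 60 (y) by 60 mm (z); handle 24 mm square, 130 mm long, from x = -37.5 to -167.5 mm, its centre line 30 mm above the head's underside. Origin: centre of the head's underside; z up as it lies. Any of the head's four long faces can strike
- mallet_head (a point): Centre of the mallet's head, 30 mm from each of its long faces
- mallet_grip (a point): Point on the handle's centre line, 70 mm from the head's centre towards the handle's end; a good place to grip across the handle from above
- chisel: Bystander: steel stone chisel, 160 mm long, up to 16 mm wide and 12 mm high, lying on the mat beside the mallet, about 110 mm to the mallet's left (+y of the mat). Origin below its middle, x along it
- bust: Bystander: plaster bust, 120 mm tall, 60 mm across, standing on the bench at the block's right end (block's -y). Origin at the centre of its underside
- jar: Bystander: closed glass jar, 85 mm tall, 64 mm across, standing on the bench behind the block (block's +x). Origin at the centre of its underside
There are look-alikes about, which are no part of the job. There is more than one size of the mallet; the job needs the middle-sized.

How it is judged:
By the outcome, as a careful person would: the job done as asked, in the order asked, and still so for the second after the job is handed in, with the robot touching nothing.
It also fails if it takes over 48 s, if anything falls off the work surface, if the arm or the gripper's body presses on something with over 40 N, if the wrist force passes 120 N, or if a joint passes its speed limit or range.

## Working session

There is one attempt and no reset: what is moved stays moved. The work goes in short steps, Python scripts to look and compute and a tool call to move; the robot and the scene stay as the last step left them, time stands still between calls to the robot, and variables do not carry over. Pictures are saved under pics/ and viewed, at most 10 in all, crops included, and the job is handed in when it is done.

Besides the shell and the picture viewer there is one more tool, called after "Request:" in YAML: its name, and indented under it one key for each argument. send_rows: Moves the arm, as the interface text tells. Its arguments: {"type":"object","properties":{"targets":{"type":"array"}},"required":["targets"]}

```bash
mkdir -p pics; ls
python3 - <<'E'
from bench import arm
import cv2
for n in ("scene","top"):
    p,d=arm.get_image(n); cv2.imwrite(f"pics/{n}0.png",p[:,:,::-1])
    for t in ("block","mallet","mat","chisel","bust","jar","wedge_left"):
        print(n,t,[(r["rect"],round(r["score"],2)) for r in arm.boxes_of(n,t)[:4]])
s=arm.read_state();print(s)
E
```

```text
pics
scene block [([372.5, 162.5, 58.1, 50.8], 0.17)]
scene mallet [([336.5, 209.5, 38.1, 51.0], 0.94), ([298.6, 100.9, 76.3, 31.2], 0.82), ([369.0, 164.9, 60.3, 50.7], 0.73)]
scene mat [([346.4, 141.4, 114.1, 91.3], 0.6)]
scene chisel [([399.3, 158.3, 42.3, 28.0], 0.64)]
scene bust [([227.3, 329.9, 25.7, 30.9], 0.77)]
scene jar [([323.3, 313.7, 22.9, 28.6], 0.76)]
scene wedge_left [([311.9, 263.0, 9.3, 16.0], 0.5)]
top block [([347.6, 134.7, 92.9, 74.4], 0.81), ([393.1, 160.0, 8.5, 10.9], 0.36)]
top mallet [([151.8, 239.0, 71.3, 86.3], 0.95), ([213.4, 126.4, 30.5, 70.1], 0.9), ([282.8, 135.2, 27.1, 57.2], 0.62)]
top mat [([180.0, 111.1, 72.3, 107.0], 0.73)]
top chisel [([186.4, 128.8, 8.8, 51.0], 0.79)]
top bust []
top jar [([378.4, 109.3, 25.5, 28.3], 0.92)]
top wedge_left [([414.5, 162.6, 12.6, 15.1], 0.64), ([367.3, 151.6, 4.9, 8.2], 0.39)]
{'clock': 0.8, 'joints': array([ 1.46659960e+00,  3.84657553e-01,  7.91313878e-03,  2.86032496e-05,
       -1.19399711e+00, -2.58599269e-01]), 'joint_vel': array([ 0.00075406,  0.00129456, -0.00180819, -0.00012199, -0.00055695,
       -0.00052363]), 'joint_efforts': array([ 1.17949025e-04, -3.92029381e+01,  1.88609773e+01,  4.19043258e+00,
       -2.24482101e-04, -3.83161396e-07]), 'position': array([221.78403972, 584.3117483 , 231.34712701]), 'ee_rot': array([ 9.83593398e-01, -1.80399632e-01,  1.11454350e-05, -2.83467344e-05]), 'contact_force': array([0.02831613, 0.50919424, 0.33792652]), 'wrist_torque': array([ 0.05422771, -0.02186504,  0.01302817]), 'grasp_force': 0.0, 'gripper_width': 85.4731934881707}
```

View pics/top0.png

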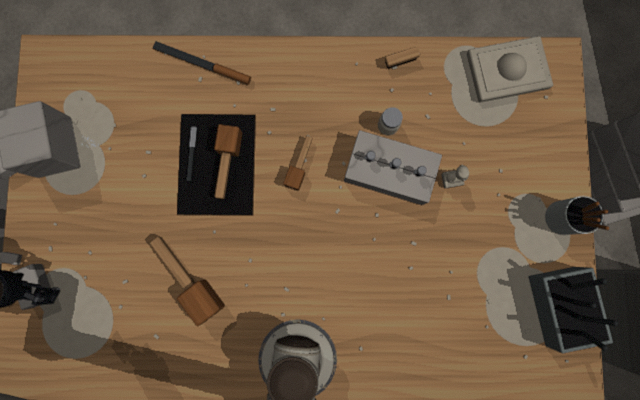

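View pics/scene0.png

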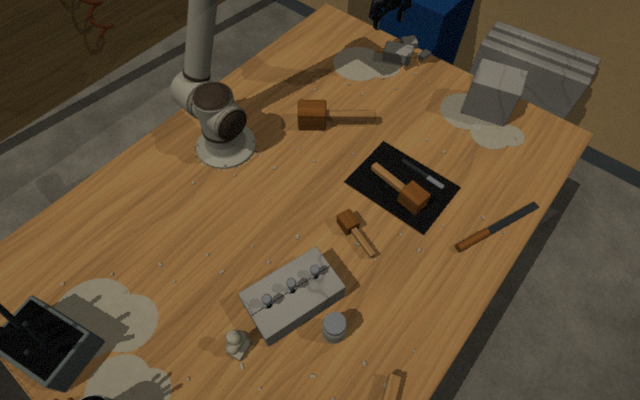

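The top view shows the middle mallet on the mat (head about (228,138), handle end (221,197)), the chisel at (192,152), and the block at (393,167) with wedges at about (371,155), (396,163) and (421,171). The bust is at (457,177), so I start with the right wedge. The larger mallet (195,295) and the smaller one (295,178) are decoys.

```bash
cat > h.py <<'E'
import numpy as np, cv2
from bench import arm
def cloud(n):
    p,d=arm.get_image(n); m=arm.camera_model(n)
    v,u=np.mgrid[:400,:640]
    P=np.stack([(u-m["cx"])/m["fx"]*d,(v-m["cy"])/m["fy"]*d,d,np.ones_like(d)],-1)@np.array(m["cam_to_world"]).T
    return p,d,P[...,:3]
def rect(P,mask):
    q=P[mask][:,:2].astype(np.float32); r=cv2.minAreaRect(q); return np.round(r[0],1),np.round(r[1],1),round(r[2],1),len(q)
E
python3 - <<'E'
from h import *
p,d,P=cloud("top"); Z=P[...,2]
print("bench z",Z[250,400],"mm/px",P[250,401]-P[250,400])
def win(x0,y0,x1,y1):
    m=np.zeros(Z.shape,bool);m[y0:y1,x0:x1]=1;return m&(d>0)
g=p.max(2)
print("mat",rect(P,win(172,108,262,222)&(g<45)&(Z<15)))
w=win(205,115,250,205)
print("head",rect(P,w&(Z>50)), np.median(Z[w&(Z>50)]))
h=w&(Z>25)&(Z<55); print("handle",rect(P,h&(np.mgrid[:400,:640][0]>158)),np.median(Z[h]))
print("block",rect(P,win(335,120,445,210)&(Z>70)&(Z<88)))
b=win(340,125,445,210)&(Z>108)
n,l,s,c=cv2.connectedComponentsWithStats(b.astype(np.uint8))
for i in range(1,n): print("w",s[i],np.round(P[l==i].mean(0),1),np.round(P[l==i][:,2].max(),1), np.median(Z[l==i]))
print("bust",rect(P,win(440,155,480,195)&(Z>25)),"jar",rect(P,win(372,100,410,133)&(Z>70)))
print("chisel",rect(P,win(183,120,202,185)&(g>50)&(Z>8)&(Z<30)))
E
```

```text
bench z -3.1228472604029776 mm/px [ 0.0068085  -2.28312705  3.30081823]
mat (array([553.8, 242.4]), array([219.5, 298.5]), 89.7, 6002)
head (array([562.5, 204.8]), array([ 61.7, 177.1]), 85.0, 585) 62.46728611935919
handle (array([505.4, 214.6]), array([ 25.3, 116.1]), 82.7, 386) 44.06120099688178
block (array([ 562. , -271.9]), array([239.8, 200.1]), 73.4, 4251)
w [366 151  10  10  71] [ 553.4 -196.2  121.9] 129.2 121.95654975154844
w [392 158  10  10  76] [ 533.6 -262.9  128.6] 135.3 128.38918700713668
w [417 166  10  10  76] [ 513.4 -329.8  124. ] 132.8 124.53063993620833
bust (array([ 527.4, -423.3]), array([97.8, 46.2]), 35.9, 295) jar (array([ 670.7, -261.4]), array([54.1, 54.7]), 48.3, 336)
chisel (array([614.8, 310.1]), array([15.9, 90.9]), 88.4, 107)
```

Request:
send_rows:
  targets:
    - {"gripper": -1,"x": 3.6,"y": 1.95}
    - {"gripper": -1,"x": 3.6,"y": 1.95}
    - {"gripper": -1,"x": 3.6,"y": 1.95}
    - {"gripper": -1,"x": 3.6,"y": 1.95}
    - {"gripper": -1,"x": 3.6,"y": 1.95}

```text
$.targets[0]: bad value
```

Request:
send_rows:
  targets:
    - {"gripper": -1,"x": 3.6,"y": 1.95}
    - {"gripper": -1,"x": 3.6,"y": 1.95}
    - {"gripper": -1,"x": 3.6,"y": 1.95}
    - {"gripper": -1,"x": 3.6,"y": 1.95}
    - {"gripper": -1,"x": 3.6,"y": 1.95}

```text
$.targets[0]: bad value
```

Request:
send_rows:
  targets:
    - {"gripper": -1,"x": 2,"y": 1.95}
    - {"gripper": -1,"x": 0,"y": 1.95}
    - {"gripper": -1,"az": -7}
    - {"gripper": -1,"az": -7}
    - {"gripper": -1}

```text
$.targets[0]: bad value
```

Run:
```python
from h import *
s=arm.read_state();print(s["clock"],s["position"],s["ee_rot"])
p,d,P=cloud("wrist"); Z=P[...,2]; np.savez("w1.npz",p=p,P=P,d=d); cv2.imwrite("pics/w1.png",p[:,:,::-1])
for t in("mallet","mallet_head","chisel"): print(t,[(r["rect"],round(r["score"],2)) for r in arm.boxes_of("wrist",t)[:3]])
ok=(d>0)&(abs(P[...,0]-560)<150)&(P[...,1]>140)&(P[...,1]<260)
print("head",rect(P,ok&(Z>57)&(Z<75)),np.median(Z[ok&(Z>57)&(Z<75)]))
print("handle",rect(P,ok&(Z>38)&(Z<55)&(P[...,0]<570)))
print("mat",np.median(Z[ok&(Z<15)]))
```

```text
0.85 [221.77583843 584.28668283 231.31557487] [ 9.83587768e-01 -1.80430324e-01 -1.55402416e-05  8.85686187e-06]
mallet [([441.1, 0.1, 197.9, 179.6], 0.93)]
mallet_head [([441.2, 0.7, 198.8, 182.9], 0.86)]
chisel []
head (array([0., 0.]), array([0., 0.]), 0.0, 0) nan
handle (array([0., 0.]), array([0., 0.]), 0.0, 0)
mat nan
  return _methods._mean(a, axis=axis, dtype=dtype,
  ret = ret.dtype.type(ret / rcount)
```

View pics/w1.png

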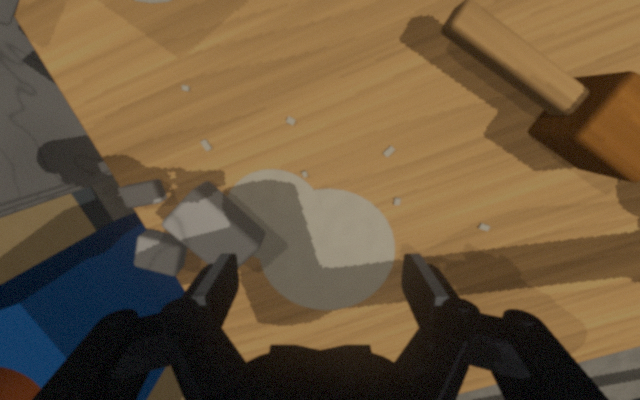

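The move was refused, so the arm is still at the start. The wrist picture shows only the large decoy mallet at upper right. I'll resend with every key filled in.

Request:
send_rows:
  targets:
    - {"gripper": -1,"x": 3.6,"y": 1.95,"z": 0,"ax": 0,"ay": 0,"az": 0}
    - {"gripper": -1,"x": 3.6,"y": 1.95,"z": 0,"ax": 0,"ay": 0,"az": 0}
    - {"gripper": -1,"x": 3.6,"y": 1.95,"z": 0,"ax": 0,"ay": 0,"az": 0}
    - {"gripper": -1,"x": 3.6,"y": 1.95,"z": 0,"ax": 0,"ay": 0,"az": 0}
    - {"gripper": -1,"x": 3.6,"y": 1.95,"z": 0,"ax": 0,"ay": 0,"az": 0}

```text
clock: 1.47
position: [356.3, 427.8, 231.5]
ee_rot: [0.984, -0.18, 0.0, -0.0]
contact_force: [0.9, 0.2, -0.2]
gripper_width: 85.7
grasp_force: 0.0
```

Request:
send_rows:
  targets:
    - {"gripper": -1,"x": 3.2,"y": 2.1,"z": 0,"ax": 0,"ay": 0,"az": 0}
    - {"gripper": -1,"x": 3.2,"y": 2.1,"z": 0,"ax": 0,"ay": 0,"az": 0}
    - {"gripper": -1,"x": 3.2,"y": 2.1,"z": 0,"ax": 0,"ay": 0,"az": 0}
    - {"gripper": -1,"x": 3.2,"y": 2.1,"z": 0,"ax": 0,"ay": 0,"az": 0}
    - {"gripper": -1,"x": 3.2,"y": 2.1,"z": 0,"ax": 0,"ay": 0,"az": 0}

```text
clock: 1.88
position: [468.6, 272.7, 231.7]
ee_rot: [0.984, -0.18, 0.0, -0.0]
contact_force: [0.8, 0.2, 0.8]
gripper_width: 85.7
grasp_force: 0.0
```

Request:
send_rows:
  targets:
    - {"gripper": -1,"x": 3.0,"y": 2.1,"z": 0,"ax": 0,"ay": 0,"az": 0}
    - {"gripper": -1,"x": 3.0,"y": 2.1,"z": 0,"ax": 0,"ay": 0,"az": 0}
    - {"gripper": -1,"x": 0,"y": 0,"z": 0,"ax": 0,"ay": 0,"az": -7}
    - {"gripper": -1,"x": 0,"y": 0,"z": 0,"ax": 0,"ay": 0,"az": -7}
    - {"gripper": -1,"x": 0,"y": 0,"z": 0,"ax": 0,"ay": 0,"az": 0}

```text
clock: 2.3
position: [509.4, 212.9, 231.3]
ee_rot: [0.998, -0.059, 0.0, -0.0]
contact_force: [-1.0, 0.2, -0.0]
gripper_width: 85.1
grasp_force: 0.0
```

Run:
```python
from h import *
s=arm.read_state();print(s["clock"],s["position"],s["ee_rot"])
p,d,P=cloud("wrist"); Z=P[...,2]; np.savez("w1.npz",p=p,P=P,d=d); cv2.imwrite("pics/w2.png",p[:,:,::-1])
for t in("mallet","mallet_head","chisel"): print(t,[(r["rect"],round(r["score"],2)) for r in arm.boxes_of("wrist",t)[:3]])
ok=(d>0)&(abs(P[...,0]-560)<150)&(P[...,1]>140)&(P[...,1]<260)
print("head",rect(P,ok&(Z>57)&(Z<75)),np.median(Z[ok&(Z>57)&(Z<75)]))
print("handle",rect(P,ok&(Z>40)&(Z<55)&(P[...,0]<570)))
print("mat",np.median(Z[ok&(Z<15)]))
```

```text
2.3 [509.41423538 212.90213906 231.31018984] [ 9.98253219e-01 -5.90805331e-02  2.21131485e-05 -1.69109095e-05]
mallet [([448.5, 40.0, 90.0, 148.1], 0.79), ([223.5, 311.9, 84.9, 46.1], 0.75), ([288.9, 36.9, 59.9, 185.6], 0.58)]
mallet_head [([289.0, 39.8, 60.0, 182.7], 0.98), ([450.6, 38.2, 91.4, 146.5], 0.67), ([220.1, 313.6, 94.3, 48.0], 0.57)]
chisel [([213.3, 51.5, 28.9, 138.8], 0.72)]
head (array([614. , 203.5]), array([60.2, 74.8]), 82.7, 4660) 64.99506548301477
handle (array([510.6, 217.3]), array([ 23.9, 122.5]), 82.2, 2033)
mat 5.192774588105351
```

View pics/w2.png

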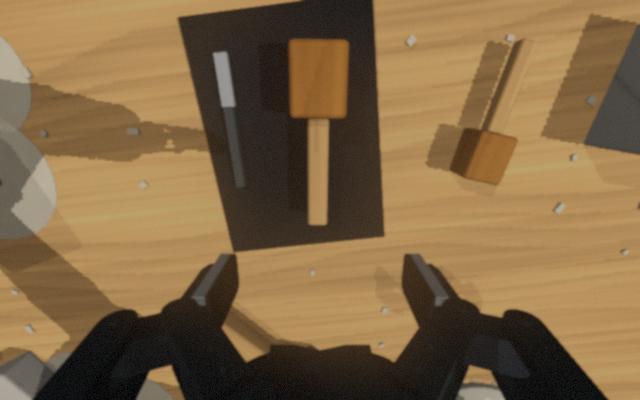

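Segmentation puts the head's centre at (614, 203.5), 60x75 mm in size with its top at 65, yaw −7.5°. That makes it the middle-sized mallet; in the picture the head is at (319,78) and the handle ends at (317,223). The chisel is at (230,120). I'll grip at (544.6, 212.6).

Request:
send_rows:
  targets:
    - {"gripper": -1,"x": 1.75,"y": -0.2,"z": 3.5,"ax": 0,"ay": 0,"az": 0.7}
    - {"gripper": -1,"x": 1.75,"y": -0.2,"z": 3.5,"ax": 0,"ay": 0,"az": 0}
    - {"gripper": -1,"x": 0,"y": 0,"z": 4,"ax": 0,"ay": 0,"az": 0}
    - {"gripper": -1,"x": 0,"y": 0,"z": 4,"ax": 0,"ay": 0,"az": 0}
    - {"gripper": -1,"x": 0,"y": 0,"z": 3.5,"ax": 0,"ay": 0,"az": 0}

```text
clock: 2.92
position: [543.6, 213.5, 44.1]
ee_rot: [0.998, -0.066, -0.0, 0.0]
contact_force: [0.2, 0.9, 0.3]
gripper_width: 85.2
grasp_force: 0.0
```

Request:
send_rows:
  targets:
    - {"gripper": -1,"x": 0,"y": 0,"z": 2,"ax": 0,"ay": 0,"az": 0}
    - {"gripper": -1,"x": 0,"y": 0,"z": 1.2,"ax": 0,"ay": 0,"az": 0}
    - {"gripper": 1,"x": 0,"y": 0,"z": 0,"ax": 0,"ay": 0,"az": 0}
    - {"gripper": 1,"x": 0,"y": 0,"z": 0,"ax": 0,"ay": 0,"az": 0}
    - {"gripper": 1,"x": 0,"y": 0,"z": 0,"ax": 0,"ay": 0,"az": 0}

```text
clock: 3.33
position: [544.9, 214.3, 15.5]
ee_rot: [0.998, -0.065, 0.001, -0.001]
contact_force: [0.9, -0.5, 0.4]
gripper_width: 51.6
grasp_force: 0.0
```

Request:
send_rows:
  targets:
    - {"gripper": 1,"x": 0,"y": 0,"z": 0,"ax": 0,"ay": 0,"az": 0}
    - {"gripper": 1,"x": 0,"y": 0,"z": 0,"ax": 0,"ay": 0,"az": 0}
    - {"gripper": 1,"x": 0,"y": 0,"z": 0,"ax": 0,"ay": 0,"az": 0}
    - {"gripper": 1,"x": 0,"y": 0,"z": 0,"ax": 0,"ay": 0,"az": 0}
    - {"gripper": 1,"x": 0,"y": 0,"z": 0,"ax": 0,"ay": 0,"az": 0}

```text
clock: 3.75
position: [544.8, 213.8, 15.8]
ee_rot: [0.998, -0.065, 0.001, -0.001]
contact_force: [-2.0, -0.0, 6.3]
gripper_width: 23.4
grasp_force: 59.5
```

Request:
send_rows:
  targets:
    - {"gripper": 1,"x": 0,"y": 0,"z": -1,"ax": 0,"ay": 0,"az": 0}
    - {"gripper": 1,"x": 0,"y": 0,"z": -3,"ax": 0,"ay": 0,"az": 0}
    - {"gripper": 1,"x": 0,"y": 0,"z": -4,"ax": 0,"ay": 0,"az": 0}
    - {"gripper": 1,"x": 0,"y": 0,"z": -4,"ax": 0,"ay": 0,"az": 0}
    - {"gripper": 1,"x": -0.2,"y": 1.5,"z": -3.5,"ax": 0,"ay": 0,"az": 0}

```text
clock: 4.17
position: [540.9, 200.2, 171.8]
ee_rot: [0.998, -0.064, 0.001, -0.001]
contact_force: [1.2, 0.7, -1.5]
gripper_width: 23.1
grasp_force: 59.1
```

Request:
send_rows:
  targets:
    - {"gripper": 1,"x": -0.2,"y": 2.7,"z": -2.5,"ax": 0,"ay": 0,"az": 0}
    - {"gripper": 1,"x": -0.2,"y": 4,"z": 0,"ax": 0,"ay": 0,"az": 0}
    - {"gripper": 1,"x": -0.2,"y": 4,"z": 0,"ax": 0,"ay": 0,"az": 0}
    - {"gripper": 1,"x": -0.2,"y": 4,"z": 0,"ax": 0,"ay": 0,"az": 0}
    - {"gripper": 1,"x": -0.2,"y": 4,"z": 0,"ax": 0,"ay": 0,"az": 0}

```text
clock: 4.58
position: [504.3, 13.1, 194.4]
ee_rot: [0.998, -0.065, -0.0, -0.0]
contact_force: [0.9, -1.3, -3.4]
gripper_width: 23.4
grasp_force: 59.0
```

Request:
send_rows:
  targets:
    - {"gripper": 1,"x": -0.2,"y": 4,"z": 0,"ax": 0,"ay": 0,"az": 0}
    - {"gripper": 1,"x": -0.2,"y": 4,"z": 0,"ax": 0,"ay": 0,"az": 0}
    - {"gripper": 1,"x": -0.2,"y": 4,"z": 0,"ax": 0,"ay": 0,"az": 0}
    - {"gripper": 1,"x": -0.2,"y": 4,"z": 0,"ax": 0,"ay": 0,"az": 0}
    - {"gripper": 1,"x": -0.2,"y": 4,"z": 0,"ax": 0,"ay": 0,"az": 0}

```text
clock: 5.0
position: [468.3, -183.9, 194.3]
ee_rot: [0.998, -0.065, -0.0, -0.0]
contact_force: [0.1, 0.1, -3.3]
gripper_width: 22.9
grasp_force: 59.0
```

Request:
send_rows:
  targets:
    - {"gripper": 1,"x": -0.2,"y": 4,"z": 0,"ax": 0,"ay": 0,"az": 0}
    - {"gripper": 1,"x": -0.2,"y": 4,"z": 0,"ax": 0,"ay": 0,"az": 0}
    - {"gripper": 1,"x": 0,"y": 1,"z": 0,"ax": 0,"ay": 0,"az": 4.6}
    - {"gripper": 1,"x": 0,"y": 0,"z": 0,"ax": 0,"ay": 0,"az": 4.6}
    - {"gripper": 1,"x": 0,"y": 0,"z": 0,"ax": 0,"ay": 0,"az": 0}

```text
clock: 5.42
position: [453.0, -271.8, 193.8]
ee_rot: [0.989, -0.147, -0.001, -0.0]
contact_force: [0.1, 0.2, -2.7]
gripper_width: 23.1
grasp_force: 59.7
```

Run:
```python
from h import *
from scipy.spatial.transform import Rotation as R
s=arm.read_state();print(s["clock"],s["position"],R.from_quat(s["ee_rot"]).as_matrix().round(3),s["gripper_width"])
p,d,P=cloud("wrist"); Z=P[...,2]; cv2.imwrite("pics/w3.png",p[:,:,::-1])
print([(r["rect"],round(r["score"],2)) for r in arm.boxes_of("wrist","wedge_left")[:5]])
m=(d>0)&(Z>112)&(Z<140)
n,l,st,c=cv2.connectedComponentsWithStats(m.astype(np.uint8))
for i in range(1,n):
    if st[i,4]>80: print(st[i],np.round(np.median(P[l==i],0),1))
m=(d>0)&(Z>76)&(Z<85); print("block",rect(P,m),np.median(Z[m]))
m=(d>0)&(Z>150)&(np.hypot(P[...,0]-513,P[...,1]+330)<60); print("head",rect(P,m),np.percentile(Z[m],[10,50,90]) if m.any() else 0)
```

```text
5.4167 [ 452.95396731 -271.83470638  193.80280373] [[ 0.957 -0.291 -0.002]
 [-0.291 -0.957  0.001]
 [-0.002 -0.001 -1.   ]] 23.07158019927103
[([160.7, 94.1, 39.4, 34.1], 0.78)]
[ 502   39   45   53 1748] [ 515.  -438.1  116.4]
[ 160   95   40   36 1101] [ 554.6 -196.4  124.3]
block (array([ 527.2, -285.6]), array([292.4, 140.1]), 73.3, 15044) 80.36427741568673
head (array([ 509.1, -295.7]), array([54.5, 97.5]), 78.1, 33880) [241.47774868 242.50793063 243.44618786]
```

View pics/w3.png

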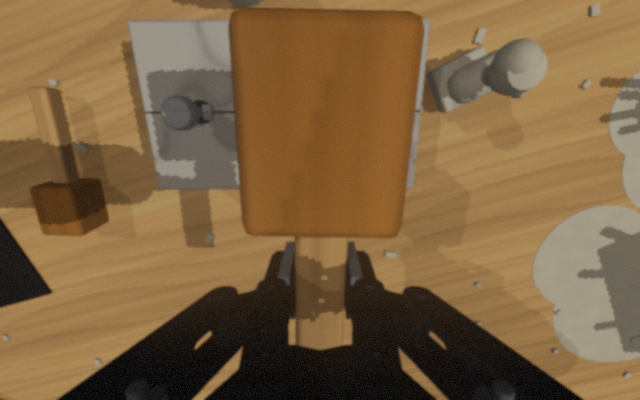

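The mallet is held level, with its underside at TCP −11.3. The left wedge at image (180,112) agrees with the top-camera measurement. The bust is at (515,75), clear of the path. Next I'll shift over the right wedge and give a first blow, kept a little short to learn how it responds.

Request:
send_rows:
  targets:
    - {"gripper": 1,"x": 0.5,"y": 3.8,"z": -1,"ax": 0,"ay": 0,"az": 0}
    - {"gripper": 1,"x": 0,"y": 0,"z": 0,"ax": 0,"ay": 0,"az": 0}
    - {"gripper": 1,"x": 0,"y": 0,"z": 4.1,"ax": 0,"ay": 0,"az": 0}
    - {"gripper": 1,"x": 0,"y": 0,"z": 4.1,"ax": 0,"ay": 0,"az": 0}
    - {"gripper": 1,"x": 0,"y": 0,"z": -4,"ax": 0,"ay": 0,"az": 0}

```text
clock: 5.93
position: [436.8, -302.7, 139.4]
ee_rot: [0.989, -0.146, -0.022, -0.007]
contact_force: [-3.6, 0.9, -8.5]
gripper_width: 23.3
grasp_force: 59.8
```

Request:
send_rows:
  targets:
    - {"gripper": 1,"x": 0,"y": 0,"z": -4,"ax": 0,"ay": 0,"az": 0}
    - {"gripper": 1,"x": 0,"y": 0,"z": 0,"ax": 0,"ay": 0,"az": 0}

```text
clock: 6.1
position: [452.8, -310.9, 208.6]
ee_rot: [0.99, -0.143, 0.005, 0.003]
contact_force: [1.8, -0.7, 0.6]
gripper_width: 23.1
grasp_force: 60.4
```

```bash
cat >> h.py <<'E'
def look():
    s=arm.read_state();print(s["clock"],s["position"],s["contact_force"].round(1),s["gripper_width"])
    W={"R":(513.6,-329.8),"M":(534,-263),"L":(554.4,-196.3)}
    for n in("scene","wrist","top"):
        p,d,P=cloud(n); Z=P[...,2]; cv2.imwrite(f"pics/l_{n}.png",p[:,:,::-1])
        z=(d>0)&(Z>60)&(Z<90)&(abs(P[...,0]-534)<100)&(abs(P[...,1]+263)<120)
        print(n,"stone",np.median(Z[z]) if z.sum()>50 else None)
        for k,(x,y) in W.items():
            m=(d>0)&(np.hypot(P[...,0]-x,P[...,1]-y)<10)&(Z<145)&(Z>96)
            if m.sum()>8: print(" ",k,m.sum(),np.median(Z[m]).round(1),np.percentile(Z[m],90).round(1))
        m=(d>0)&(Z>s["position"][2]+30)&(Z<s["position"][2]+62)&(np.hypot(P[...,0]-s["position"][0]-67,P[...,1]-s["position"][1]+20)<25)
        if n=="wrist" and m.sum()>100:
            A=np.c_[P[m][:,:2]-P[m][:,:2].mean(0),np.ones(m.sum())]; print("head top slope, z-TCP",np.linalg.lstsq(A,P[m][:,2],rcond=None)[0].round(3)-[0,0,s["position"][2]])
E
python3 -c "from h import *;look()"
```

```text
6.1 [ 452.77442084 -310.8705237   208.56326561] [ 1.8 -0.7  0.6] 23.07642936046076
scene stone 79.05659778473728
  M 42 130.8 133.3
  L 38 124.3 126.1
wrist stone 77.92348109758987
  M 342 129.5 130.5
  L 671 122.2 123.2
head top slope, z-TCP [ 7.00000000e-03 -2.00000000e-03  4.52897344e+01]
top stone 78.10956529158375
```

Request:
send_rows:
  targets:
    - {"gripper": 1,"x": 0,"y": 0,"z": 0.6,"ax": 0,"ay": 0,"az": 0}
    - {"gripper": 1,"x": 0,"y": 0,"z": 4.15,"ax": 0,"ay": 0,"az": 0}
    - {"gripper": 1,"x": 0,"y": 0,"z": 4.15,"ax": 0,"ay": 0,"az": 0}
    - {"gripper": 1,"x": 0,"y": 0,"z": -4.1,"ax": 0,"ay": 0,"az": 0}
    - {"gripper": 1,"x": 0,"y": 0,"z": -4.1,"ax": 0,"ay": 0,"az": 0}

```text
clock: 6.67
position: [442.4, -306.3, 183.7]
ee_rot: [0.989, -0.145, -0.014, -0.003]
contact_force: [2.7, -0.5, -0.9]
gripper_width: 23.3
grasp_force: 62.0
```

Request:
send_rows:
  targets:
    - {"gripper": 1,"x": -4,"y": 0,"z": -1,"ax": 0,"ay": 0,"az": 0}
    - {"gripper": 1,"x": -4,"y": 0,"z": 0,"ax": 0,"ay": 0,"az": 0}
    - {"gripper": 1,"x": 0,"y": 0,"z": 0,"ax": 0,"ay": 0,"az": 0}

```text
clock: 6.92
position: [362.6, -282.2, 202.7]
ee_rot: [0.989, -0.146, -0.005, -0.002]
contact_force: [-1.7, 0.2, -4.6]
gripper_width: 23.2
grasp_force: 61.9
```

```bash
python3 -c "from h import *;look()"
```

```text
6.9167 [ 362.63052029 -282.19843924  202.74327588] [-1.7  0.2 -4.6] 23.150196016960678
scene stone 79.02829218996862
  R 43 104.7 107.4
  M 40 130.4 133.4
  L 40 123.2 124.9
wrist stone 81.32757955485758
  R 241 107.3 108.5
  M 216 128.0 131.5
  L 364 122.3 125.6
head top slope, z-TCP [ 1.33000000e-01 -3.90000000e-02  6.03717241e+01]
top stone 78.28440950883214
  R 42 104.2 107.7
  M 47 130.6 132.3
  L 43 123.2 125.2
```

The right wedge now reads about 106, which is home or within 1 mm. The mallet has turned about 8° head-up in the grip, so I'll level it by tilting the tool and check before a confirming blow.

Request:
send_rows:
  targets:
    - {"gripper": 1,"x": 4,"y": 0,"z": 0,"ax": 0,"ay": 0,"az": 0}
    - {"gripper": 1,"x": 4,"y": 0,"z": 0,"ax": 0,"ay": -4,"az": 0}
    - {"gripper": 1,"x": 0,"y": 0,"z": 0,"ax": 0,"ay": -3.8,"az": 0}
    - {"gripper": 1,"x": 0,"y": 0,"z": 0,"ax": 0,"ay": 0,"az": 0}
    - {"gripper": 1,"x": 0,"y": 0,"z": 0,"ax": 0,"ay": 0,"az": 0}

```text
clock: 7.48
position: [449.4, -308.9, 203.0]
ee_rot: [0.987, -0.145, -0.069, -0.01]
contact_force: [-0.3, 0.1, -2.6]
gripper_width: 23.3
grasp_force: 62.0
```

Run:
```python
from h import *
look()
from scipy.spatial.transform import Rotation as R
print(R.from_quat(arm.read_state()["ee_rot"]).as_matrix().round(3))
```

```text
7.4833 [ 449.37276837 -308.87405605  202.98377277] [-0.3  0.1 -2.6] 23.339566530401505
scene stone 78.96104019848178
  M 39 131.1 133.1
  L 40 122.9 124.9
wrist stone 81.07294250972882
  M 135 132.9 133.7
  L 730 125.4 126.3
head top slope, z-TCP [ 2.70000000e-02 -7.00000000e-03  5.31162272e+01]
top stone 78.32636092284497
  M 46 130.3 132.8
[[ 0.949 -0.287 -0.13 ]
 [-0.285 -0.958  0.039]
 [-0.136 -0.    -0.991]]
```

View pics/l_wrist.png

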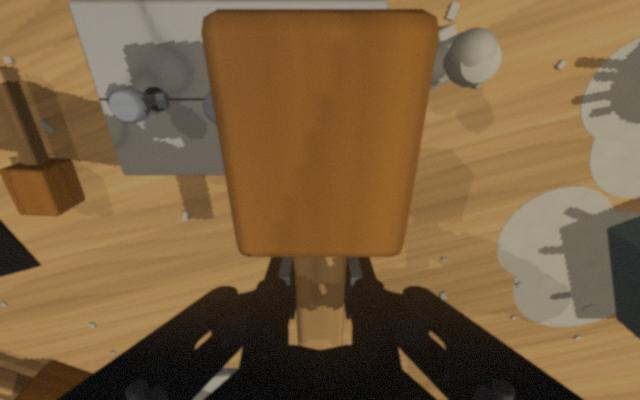

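Request:
send_rows:
  targets:
    - {"gripper": 1,"x": 0,"y": 0,"z": 0.7,"ax": 0,"ay": -1.6,"az": 0}
    - {"gripper": 1,"x": 0,"y": 0,"z": 0,"ax": 0,"ay": 0,"az": 0}
    - {"gripper": 1,"x": 0.67,"y": 0,"z": 4.05,"ax": 0,"ay": 0,"az": 0}
    - {"gripper": 1,"x": 0.67,"y": 0,"z": 4.05,"ax": 0,"ay": 0,"az": 0}
    - {"gripper": 1,"x": -0.67,"y": 0,"z": -4.05,"ax": 0,"ay": 0,"az": 0}

```text
clock: 8.05
position: [434.4, -302.2, 133.6]
ee_rot: [0.983, -0.146, -0.106, -0.02]
contact_force: [-3.4, 1.3, -10.2]
gripper_width: 23.1
grasp_force: 63.1
```

Request:
send_rows:
  targets:
    - {"gripper": 1,"x": -0.67,"y": 0,"z": -4.05,"ax": 0,"ay": 0,"az": 0}
    - {"gripper": 1,"x": -4,"y": 0,"z": 0,"ax": 0,"ay": 0,"az": 0}
    - {"gripper": 1,"x": -4,"y": 0,"z": 0,"ax": 0,"ay": 0,"az": 0}
    - {"gripper": 1,"x": 0,"y": 0,"z": 0,"ax": 0,"ay": 0,"az": 0}
    - {"gripper": 1,"x": 0,"y": 0,"z": 0,"ax": 0,"ay": 0,"az": 0}

```text
clock: 8.47
position: [369.6, -285.4, 212.4]
ee_rot: [0.986, -0.145, -0.08, -0.012]
contact_force: [-0.5, -0.4, -2.2]
gripper_width: 23.1
grasp_force: 63.4
```

Run:
```python
from h import *
look()
```

```text
8.4667 [ 369.57274525 -285.36052084  212.43079015] [-0.5 -0.4 -2.2] 23.122218074483534
scene stone 79.0275655668404
  R 40 104.8 107.5
  M 42 130.2 132.9
  L 39 123.6 125.6
wrist stone 79.89852905068113
head top slope, z-TCP [ 8.90000000e-02 -2.60000000e-02  5.58522099e+01]
top stone 77.65509945597887
```

The right wedge didn't move under a second hard blow, so it is home. Next I'll re-level the mallet and move over the middle wedge.

Request:
send_rows:
  targets:
    - {"gripper": 1,"x": 2.5,"y": -2.3,"z": -0.4,"ax": 0,"ay": 0,"az": 0}
    - {"gripper": 1,"x": 2.5,"y": -2.3,"z": -0.4,"ax": 0,"ay": 0,"az": 0}
    - {"gripper": 1,"x": 2.5,"y": -2.3,"z": -0.4,"ax": 0,"ay": 0,"az": 0}
    - {"gripper": 1,"x": 0,"y": 0,"z": 0,"ax": 0,"ay": -5.3,"az": 0}
    - {"gripper": 1,"x": 0,"y": 0,"z": 0,"ax": 0,"ay": 0,"az": 0}

```text
clock: 9.03
position: [467.9, -241.2, 208.7]
ee_rot: [0.981, -0.143, -0.128, -0.019]
contact_force: [1.9, 0.0, -4.2]
gripper_width: 22.9
grasp_force: 63.4
```

Request:
send_rows:
  targets:
    - {"gripper": 1,"x": 0,"y": 0,"z": 0,"ax": 0,"ay": 0,"az": 0}
    - {"gripper": 1,"x": 0,"y": 0,"z": 0,"ax": 0,"ay": 0,"az": 0}

```text
clock: 9.2
position: [464.2, -241.8, 210.2]
ee_rot: [0.981, -0.144, -0.127, -0.019]
contact_force: [-0.2, -0.1, -2.3]
gripper_width: 23.1
grasp_force: 63.4
```

Run:
```python
from h import *
from scipy.spatial.transform import Rotation as R
look()
s=arm.read_state();print(R.from_quat(s["ee_rot"]).as_matrix().round(3))
p,d,P=cloud("wrist");Z=P[...,2];m=(d>0)&(Z>s["position"][2]+38)&(np.hypot(P[...,0]-533,P[...,1]+263)<70)
hs=P[m];print("head",hs.min(0),hs.max(0),np.median(hs,0)); print(rect(P,m))
```

```text
9.2 [ 464.18506962 -241.77515905  210.17582255] [-0.2 -0.1 -2.3] 23.07134513553433
scene stone 78.95374544947344
  R 42 105.1 106.8
  L 39 123.4 125.3
wrist stone 80.61291935662092
head top slope, z-TCP [-1.00000000e-03  1.00000000e-03  5.03091775e+01]
top stone 78.33258107118388
  L 43 122.8 125.8
[[ 0.927 -0.288 -0.242]
 [-0.279 -0.958  0.073]
 [-0.253  0.    -0.967]]
head [ 463.51771231 -310.38890945  249.35807182] [ 580.13002121 -195.14563847  301.27137098] [ 529.88847336 -263.72311979  261.19584528]
(array([ 516. , -266.5]), array([111.5, 117.4]), 50.8, 86650)
```

Request:
send_rows:
  targets:
    - {"gripper": 1,"x": 0.23,"y": 0,"z": 0.87,"ax": 0,"ay": 0,"az": 0}
    - {"gripper": 1,"x": 1.04,"y": 0,"z": 3.97,"ax": 0,"ay": 0,"az": 0}
    - {"gripper": 1,"x": 1.04,"y": 0,"z": 3.97,"ax": 0,"ay": 0,"az": 0}
    - {"gripper": 1,"x": -1.04,"y": 0,"z": -3.97,"ax": 0,"ay": 0,"az": 0}
    - {"gripper": 1,"x": -1.04,"y": 0,"z": -3.97,"ax": 0,"ay": 0,"az": 0}

```text
clock: 9.82
position: [460.1, -240.6, 193.4]
ee_rot: [0.98, -0.144, -0.138, -0.02]
contact_force: [1.4, -0.8, -0.2]
gripper_width: 23.1
grasp_force: 63.7
```

Request:
send_rows:
  targets:
    - {"gripper": 1,"x": -4,"y": 0,"z": 1,"ax": 0,"ay": 0,"az": 0}
    - {"gripper": 1,"x": -4,"y": 0,"z": 1,"ax": 0,"ay": 0,"az": 0}
    - {"gripper": 1,"x": 0,"y": 0,"z": 0,"ax": 0,"ay": 0,"az": 0}
    - {"gripper": 1,"x": 0,"y": 0,"z": 0,"ax": 0,"ay": 0,"az": 0}

```text
clock: 10.15
position: [382.1, -217.4, 202.9]
ee_rot: [0.981, -0.144, -0.127, -0.019]
contact_force: [1.0, -0.7, -1.8]
gripper_width: 23.0
grasp_force: 63.7
```

Run:
```python
from h import *
look()
```

```text
10.15 [ 382.11720991 -217.40927617  202.87753974] [ 1.  -0.7 -1.8] 23.014401148622223
scene stone 78.9870755276537
  R 42 104.9 108.3
  M 39 104.6 106.5
  L 39 123.4 125.1
wrist stone 80.27151440623501
head top slope, z-TCP [ 2.10000000e-02 -6.00000000e-03  5.14624603e+01]
top stone 77.83513104758799
```

The middle wedge is home too: it reads 104.6, against 104.9 for the right wedge. I'll give it one confirming blow, then go above the left wedge.

Request:
send_rows:
  targets:
    - {"gripper": 1,"x": 4,"y": 0,"z": -1,"ax": 0,"ay": 0,"az": 0}
    - {"gripper": 1,"x": 4,"y": 0,"z": -0.8,"ax": 0,"ay": -1.25,"az": 0}
    - {"gripper": 1,"x": 0,"y": 0,"z": 0,"ax": 0,"ay": 0,"az": 0}
    - {"gripper": 1,"x": 1.13,"y": 0,"z": 3.94,"ax": 0,"ay": 0,"az": 0}
    - {"gripper": 1,"x": 1.13,"y": 0,"z": 3.94,"ax": 0,"ay": 0,"az": 0}

```text
clock: 10.72
position: [467.5, -242.5, 117.5]
ee_rot: [0.98, -0.144, -0.134, -0.02]
contact_force: [-0.7, 0.2, -4.3]
gripper_width: 23.1
grasp_force: 64.0
```

Request:
send_rows:
  targets:
    - {"gripper": 1,"x": -1.13,"y": 0,"z": -3.94,"ax": 0,"ay": 0,"az": 0}
    - {"gripper": 1,"x": -1.13,"y": 0,"z": -3.94,"ax": 0,"ay": 0,"az": 0}
    - {"gripper": 1,"x": 0,"y": -3.5,"z": 0,"ax": 0,"ay": 0,"az": 0}
    - {"gripper": 1,"x": 0,"y": -3.5,"z": 0,"ax": 0,"ay": 0,"az": 0}
    - {"gripper": 1,"x": 0,"y": 0,"z": 0,"ax": 0,"ay": 0,"az": 0}

```text
clock: 11.13
position: [486.8, -170.8, 199.9]
ee_rot: [0.98, -0.142, -0.136, -0.021]
contact_force: [0.4, -0.4, -2.7]
gripper_width: 22.9
grasp_force: 66.0
```

Request:
send_rows:
  targets:
    - {"gripper": 1,"x": 0,"y": 0,"z": 0,"ax": 0,"ay": 0,"az": 0}
    - {"gripper": 1,"x": 0,"y": 0,"z": 0,"ax": 0,"ay": 0,"az": 0}

```text
clock: 11.3
position: [484.4, -174.4, 199.6]
ee_rot: [0.98, -0.143, -0.138, -0.02]
contact_force: [0.0, -0.7, -2.5]
gripper_width: 23.5
grasp_force: 66.0
```

Run:
```python
from h import *
look()
from scipy.spatial.transform import Rotation as R
s=arm.read_state();M=R.from_quat(s["ee_rot"]).as_matrix();print(M.round(3))
c=s["position"]-19*M[:,2]; print("head centre est", c[:2]+70*np.array([.957,-.29]))
```

```text
11.3 [ 484.44091208 -174.44228268  199.55812792] [ 0.  -0.7 -2.5] 23.5171345951125
scene stone 79.02551483899197
  R 43 104.5 106.9
  M 38 104.9 107.3
wrist stone 80.11254354443935
  R 653 106.0 106.9
head top slope, z-TCP [ 8.60000000e-02 -2.60000000e-02  5.61218721e+01]
top stone 78.29245809742372
  R 42 103.9 106.8
[[ 0.921 -0.288 -0.264]
 [-0.277 -0.958  0.079]
 [-0.275  0.    -0.961]]
head centre est [ 555.76827262 -196.97825862]
```

The middle wedge is confirmed home. The mallet slipped another 5°, so I'll level it and strike the left wedge.

Request:
send_rows:
  targets:
    - {"gripper": 1,"x": 0,"y": 0,"z": 0,"ax": 0,"ay": -5.2,"az": 0}
    - {"gripper": 1,"x": 0,"y": 0,"z": 0,"ax": 0,"ay": 0,"az": 0}
    - {"gripper": 1,"x": 1.47,"y": 0,"z": 3.78,"ax": 0,"ay": 0,"az": 0}
    - {"gripper": 1,"x": 1.47,"y": 0,"z": 3.78,"ax": 0,"ay": 0,"az": 0}
    - {"gripper": 1,"x": -1.47,"y": 0,"z": -3.78,"ax": 0,"ay": 0,"az": 0}

```text
clock: 11.87
position: [475.1, -172.2, 138.7]
ee_rot: [0.968, -0.145, -0.202, -0.029]
contact_force: [-2.3, 2.0, -10.1]
gripper_width: 23.2
grasp_force: 66.5
```

Request:
send_rows:
  targets:
    - {"gripper": 1,"x": -1.47,"y": 0,"z": -3.78,"ax": 0,"ay": 0,"az": 0}
    - {"gripper": 1,"x": -3.8,"y": 0,"z": 1.47,"ax": 0,"ay": 0,"az": 0}
    - {"gripper": 1,"x": -3.8,"y": 0,"z": 1.47,"ax": 0,"ay": 0,"az": 0}
    - {"gripper": 1,"x": 0,"y": 0,"z": 0,"ax": 0,"ay": 0,"az": 0}
    - {"gripper": 1,"x": 0,"y": 0,"z": 0,"ax": 0,"ay": 0,"az": 0}

```text
clock: 12.28
position: [403.2, -151.2, 200.3]
ee_rot: [0.973, -0.143, -0.181, -0.027]
contact_force: [0.4, -0.2, -1.6]
gripper_width: 23.2
grasp_force: 66.7
```

Run:
```python
from h import *
look()
```

```text
12.2833 [ 403.18701859 -151.18730231  200.30390131] [ 0.4 -0.2 -1.6] 23.17007699422617
scene stone 78.97981498870126
  R 42 105.3 107.3
  M 40 104.2 106.1
  L 37 105.1 106.6
wrist stone 80.08272783488378
head top slope, z-TCP [ 4.00000000e-02 -1.10000000e-02  5.23470987e+01]
top stone 78.2925528047981
  R 45 103.7 107.1
```

Request:
send_rows:
  targets:
    - {"gripper": 1,"x": 0,"y": -2,"z": 0,"ax": 0,"ay": -2.4,"az": 0}
    - {"gripper": 1,"x": 0,"y": -4,"z": 0,"ax": 0,"ay": 0,"az": 0}
    - {"gripper": 1,"x": 0,"y": -4,"z": 0,"ax": 0,"ay": 0,"az": 0}
    - {"gripper": 1,"x": 0,"y": -2,"z": 0,"ax": 0,"ay": 0,"az": 0}
    - {"gripper": 1,"x": 0,"y": 0,"z": 0,"ax": 0,"ay": 0,"az": 0}

```text
clock: 12.85
position: [443.2, -33.0, 199.7]
ee_rot: [0.969, -0.14, -0.201, -0.03]
contact_force: [0.6, -1.1, -2.3]
gripper_width: 22.7
grasp_force: 66.8
```

Run:
```python
from h import *
look()
W={"R":(513.6,-329.8),"M":(534,-263),"L":(554.4,-196.3)}
for n in("scene","top"):
    D=[cloud(n) for _ in range(6)]
    P=np.median([x[2] for x in D],0);Z=P[...,2]
    for k,(x,y) in W.items():
        m=(np.hypot(P[...,0]-x,P[...,1]-y)<10)&(Z<145)&(Z>98); print(n,k,m.sum(),np.median(Z[m]).round(2),Z[m].mean().round(2))
```

```text
12.85 [443.23461731 -33.04965378 199.74823419] [ 0.6 -1.1 -2.3] 22.730298390028377
scene stone 79.00850744689046
  R 39 104.5 107.5
  M 38 104.1 106.4
  L 41 104.8 106.9
wrist stone 80.02023287582239
head top slope, z-TCP [-3.00000000e-03  1.00000000e-03  4.88827658e+01]
top stone 78.34837656413993
  R 42 104.7 107.2
  M 43 104.0 106.8
  L 42 104.5 106.4
scene R 42 105.0 104.66
scene M 41 104.69 104.71
scene L 39 104.7 104.79
top R 43 104.54 104.36
top M 43 104.02 104.25
top L 41 104.31 104.4
```

View pics/l_scene.png

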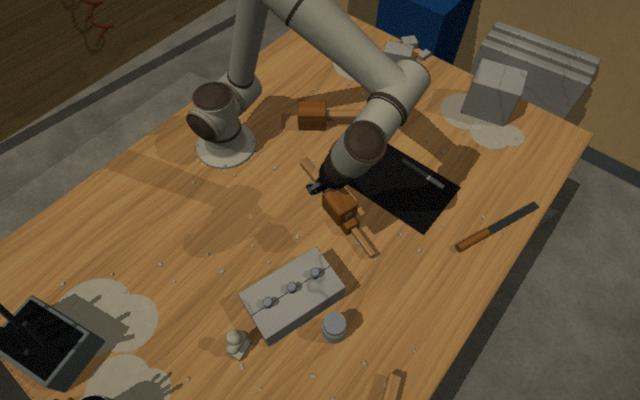

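All three wedges are level with each other (104.4 ±0.15 averaged), so all are home. The scene view shows the block at (292,293), and the bust (237,343) and jar (334,326) undisturbed. Next I'll take the mallet back to the mat.

Request:
send_rows:
  targets:
    - {"gripper": 1,"x": 0,"y": -3,"z": 0,"ax": 0,"ay": 0,"az": 0}
    - {"gripper": 1,"x": 0,"y": -4,"z": 0,"ax": 0,"ay": 0,"az": 0}
    - {"gripper": 1,"x": 0,"y": -4,"z": 0,"ax": 0,"ay": 0,"az": 0}
    - {"gripper": 1,"x": 0,"y": -4,"z": 0,"ax": 0,"ay": 0,"az": 0}
    - {"gripper": 1,"x": 0,"y": -4,"z": 0,"ax": 0,"ay": 0,"az": 0}

```text
clock: 14.02
position: [495.1, 147.6, 200.3]
ee_rot: [0.969, -0.142, -0.202, -0.03]
contact_force: [1.1, -0.8, -2.0]
gripper_width: 23.3
grasp_force: 66.8
```

Request:
send_rows:
  targets:
    - {"gripper": 1,"x": 0,"y": -4,"z": 0,"ax": 0,"ay": 0,"az": 0}
    - {"gripper": 1,"x": 0,"y": -4,"z": 0,"ax": 0,"ay": 0,"az": 0}
    - {"gripper": 1,"x": 0,"y": -1.5,"z": 0,"ax": 0,"ay": 0,"az": 0}
    - {"gripper": 1,"x": 0,"y": 0,"z": 0,"ax": 0,"ay": 0,"az": 0}
    - {"gripper": 1,"x": 0,"y": 0,"z": 0,"ax": 0,"ay": 0,"az": 0}

```text
clock: 14.43
position: [521.8, 237.5, 199.4]
ee_rot: [0.969, -0.141, -0.202, -0.029]
contact_force: [0.1, 0.1, -3.2]
gripper_width: 23.2
grasp_force: 66.8
```

Request:
send_rows:
  targets:
    - {"gripper": 1,"x": 1.5,"y": 0,"z": 3.6,"ax": 0,"ay": 0,"az": 0}
    - {"gripper": 1,"x": 1.5,"y": 0,"z": 3.6,"ax": 0,"ay": 0,"az": 0}
    - {"gripper": 1,"x": 1.5,"y": 0,"z": 3.6,"ax": 0,"ay": 0,"az": 0}
    - {"gripper": 1,"x": 0,"y": 0,"z": 0,"ax": 0,"ay": 0,"az": 0}
    - {"gripper": 1,"x": 0,"y": 0,"z": 0,"ax": 0,"ay": 0,"az": 0}

```text
clock: 14.85
position: [519.2, 235.4, 82.0]
ee_rot: [0.968, -0.143, -0.204, -0.028]
contact_force: [0.6, -0.6, -2.1]
gripper_width: 23.0
grasp_force: 66.6
```

Run:
```python
from h import *
from scipy.spatial.transform import Rotation as R
s=arm.read_state();M=R.from_quat(s["ee_rot"]).as_matrix();print(s["clock"],s["position"],M.round(3))
c=s["position"]-19*M[:,2]; print("head centre est", c[:2]+70*np.array([.957,-.29]))
p,d,P=cloud("wrist");Z=P[...,2];t=s["position"][2]; cv2.imwrite("pics/w4.png",p[:,:,::-1])
m=(d>0)&(Z>t+40)&(Z<t+60)&(np.hypot(P[...,0]-c[0]-67,P[...,1]-c[1]+20)<28)
q=P[m].mean(0);A=np.c_[P[m][:,:2]-q[:2],np.ones(m.sum())];print(q,np.linalg.lstsq(A,P[m][:,2],rcond=None)[0],"underside",q[2]-60)
m=(d>0)&(Z>0)&(Z<9)&(p.max(2)<45);print("mat z",np.median(Z[m]))
```

```text
14.85 [519.2232125  235.42875186  81.99113444] [[ 0.876 -0.288 -0.387]
 [-0.265 -0.958  0.112]
 [-0.403  0.005 -0.915]]
head centre est [593.56612669 213.00531406]
[598.86228124 212.08689033 133.26006866] [-1.35620253e-03  3.12957821e-03  1.33260069e+02] underside 73.26006866171156
mat z 8.229705935847477
```

View pics/w4.png

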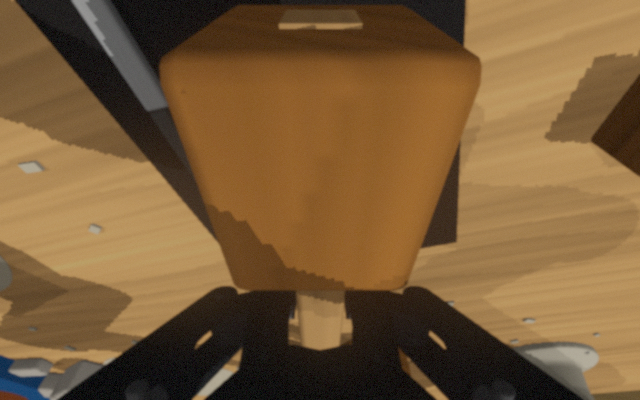

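The mallet is level over the mat: head at (320,150), mat edges clear around it, chisel at (125,50). I'll descend and slow down near the mat.

Request:
send_rows:
  targets:
    - {"gripper": 1,"x": 0.8,"y": 0,"z": 1.83,"ax": 0,"ay": 0,"az": 0}
    - {"gripper": 1,"x": 0.8,"y": 0,"z": 1.83,"ax": 0,"ay": 0,"az": 0}
    - {"gripper": 1,"x": 0.6,"y": 0,"z": 1.37,"ax": 0,"ay": 0,"az": 0}
    - {"gripper": 1,"x": 0.24,"y": 0,"z": 0.55,"ax": 0,"ay": 0,"az": 0}
    - {"gripper": 1,"x": 0,"y": 0,"z": 0,"ax": 0,"ay": 0,"az": 0}

```text
clock: 15.32
position: [521.3, 237.5, 23.6]
ee_rot: [0.969, -0.142, -0.201, -0.03]
contact_force: [-0.4, -0.2, -1.9]
gripper_width: 23.2
grasp_force: 66.9
```

Request:
send_rows:
  targets:
    - {"gripper": 1,"x": 0.08,"y": 0,"z": 0.18,"ax": 0,"ay": 0,"az": 0}
    - {"gripper": 1,"x": 0.04,"y": 0,"z": 0.09,"ax": 0,"ay": 0,"az": 0}
    - {"gripper": 1,"x": 0.04,"y": 0,"z": 0.09,"ax": 0,"ay": 0,"az": 0}
    - {"gripper": 1,"x": 0,"y": 0,"z": 0,"ax": 0,"ay": 0,"az": 0}

```text
clock: 15.65
position: [520.9, 237.6, 19.1]
ee_rot: [0.969, -0.142, -0.201, -0.03]
contact_force: [0.2, 0.5, -1.7]
gripper_width: 23.4
grasp_force: 66.9
```

Request:
send_rows:
  targets:
    - {"gripper": 1,"x": 0.06,"y": 0,"z": 0.14,"ax": 0,"ay": 0,"az": 0}
    - {"gripper": 1,"x": 0.04,"y": 0,"z": 0.09,"ax": 0,"ay": 0,"az": 0}
    - {"gripper": 1,"x": 0,"y": 0,"z": 0,"ax": 0,"ay": 0,"az": 0}

```text
clock: 15.9
position: [520.6, 237.6, 16.2]
ee_rot: [0.969, -0.142, -0.202, -0.03]
contact_force: [0.3, 1.0, -0.4]
gripper_width: 23.1
grasp_force: 67.0
```

Request:
send_rows:
  targets:
    - {"gripper": 1,"x": 0.04,"y": 0,"z": 0.09,"ax": 0,"ay": 0,"az": 0}
    - {"gripper": 1,"x": 0,"y": 0,"z": 0,"ax": 0,"ay": 0,"az": 0}
    - {"gripper": 1,"x": 0,"y": 0,"z": 0,"ax": 0,"ay": 0,"az": 0}

```text
clock: 16.15
position: [520.5, 237.6, 16.0]
ee_rot: [0.969, -0.142, -0.202, -0.03]
contact_force: [-1.3, -0.2, 4.8]
gripper_width: 23.1
grasp_force: 67.8
```

The mallet is resting on the mat, so I'll release and lift straight up.

Request:
send_rows:
  targets:
    - {"gripper": 0.2,"x": 0,"y": 0,"z": 0,"ax": 0,"ay": 0,"az": 0}
    - {"gripper": -0.4,"x": 0,"y": 0,"z": 0,"ax": 0,"ay": 0,"az": 0}
    - {"gripper": -1,"x": 0,"y": 0,"z": 0,"ax": 0,"ay": 0,"az": 0}
    - {"gripper": -1,"x": 0,"y": 0,"z": 0,"ax": 0,"ay": 0,"az": 0}
    - {"gripper": -1,"x": 0,"y": 0,"z": 0,"ax": 0,"ay": 0,"az": 0}

```text
clock: 16.57
position: [520.4, 237.3, 14.5]
ee_rot: [0.969, -0.142, -0.202, -0.03]
contact_force: [-0.4, -0.4, -0.4]
gripper_width: 80.4
grasp_force: 0.0
```

Request:
send_rows:
  targets:
    - {"gripper": -1,"x": 0,"y": 0,"z": 0,"ax": 0,"ay": 0,"az": 0}
    - {"gripper": -1,"x": 0,"y": 0,"z": 0,"ax": 0,"ay": 0,"az": 0}
    - {"gripper": -1,"x": 0,"y": 0,"z": 0,"ax": 0,"ay": 0,"az": 0}

```text
clock: 16.82
position: [520.4, 237.4, 14.7]
ee_rot: [0.969, -0.142, -0.202, -0.03]
contact_force: [0.8, 0.3, 0.5]
gripper_width: 85.0
grasp_force: 0.0
```

Request:
send_rows:
  targets:
    - {"gripper": -1,"x": -0.4,"y": 0,"z": -0.9,"ax": 0,"ay": 0,"az": 0}
    - {"gripper": -1,"x": -1.2,"y": 0,"z": -2.7,"ax": 0,"ay": 0,"az": 0}
    - {"gripper": -1,"x": -1.5,"y": 0,"z": -3.6,"ax": 0,"ay": 0,"az": 0}
    - {"gripper": -1,"x": -1.5,"y": 0,"z": -3.6,"ax": 0,"ay": 0,"az": 0}
    - {"gripper": -1,"x": -1.5,"y": 0,"z": -3.6,"ax": 0,"ay": 0,"az": 0}

```text
clock: 17.23
position: [521.7, 236.6, 173.6]
ee_rot: [0.969, -0.142, -0.202, -0.029]
contact_force: [1.5, 0.4, -0.1]
gripper_width: 85.3
grasp_force: 0.0
```

Request:
send_rows:
  targets:
    - {"gripper": -1,"x": -4,"y": 0,"z": 0,"ax": 0,"ay": 0,"az": 0}
    - {"gripper": -1,"x": -4,"y": 0,"z": 0,"ax": 0,"ay": 0,"az": 0}
    - {"gripper": -1,"x": -2,"y": 0,"z": -1,"ax": 0,"ay": 0,"az": 0}
    - {"gripper": -1,"x": 0,"y": 0,"z": 0,"ax": 0,"ay": 0,"az": 0}
    - {"gripper": -1,"x": 0,"y": 0,"z": 0,"ax": 0,"ay": 0,"az": 0}

```text
clock: 17.65
position: [437.9, 262.6, 222.4]
ee_rot: [0.969, -0.141, -0.2, -0.031]
contact_force: [0.5, -1.0, -0.3]
gripper_width: 85.1
grasp_force: 0.0
```

Run:
```python
from h import *
look()
p,d,P=cloud("top");Z=P[...,2];ok=(d>0)&(abs(P[...,0]-600)<60)&(abs(P[...,1]-212)<60)&(Z>55)&(Z<75); print("head",rect(P,ok))
def win(x0,y0,x1,y1):
    m=np.zeros(Z.shape,bool);m[y0:y1,x0:x1]=1;return m&(d>0)
print("bust",rect(P,win(440,155,480,195)&(Z>25)),"jar",rect(P,win(372,100,410,133)&(Z>70)))
```

```text
17.65 [437.8838589  262.55226247 222.39964472] [ 0.5 -1.  -0.3] 85.14775658070366
scene stone 78.95612828891365
  R 41 105.0 107.2
  M 39 104.4 107.6
  L 40 104.9 106.6
wrist stone None
top stone 78.27529423116766
  R 43 104.9 107.6
  M 42 104.6 106.7
  L 41 104.6 106.8
head (array([596.5, 212.6]), array([60.5, 75.5]), 73.0, 566)
bust (array([ 526.1, -422.4]), array([98.8, 44.3]), 39.2, 299) jar (array([ 670.2, -261.3]), array([53.4, 56.5]), 46.7, 335)
```

View pics/l_scene.png

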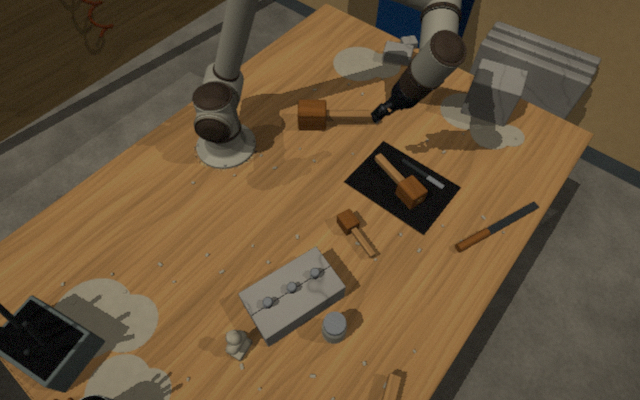

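The mallet lies flat on the mat at (405,182), with the chisel (425,173), bust and jar unmoved. All three wedges are down and the gripper is clear.

```bash
python3 -c "
from bench import arm
print(arm.job_done())"
```

```text
the job is handed in; nothing more can be done
None
```

The job is handed in: all three wedges measure home (right, then middle, then left), the mallet is back flat on the mat, and the bust, jar and chisel look unmoved; it took about 18 s, and I saw no verdict.

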